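Draw the rolling pin out of the half-covered washing-up tub

TASK

The rolling pin was left in the blue washing-up tub, its back half under the chopping board that is fitted over the tub. Tilt it and draw it out diagonally through the gap, uncovered front end first, without forcing it hard against the board and without disturbing anything standing on the board or around. Finish still holding the pin in the gripper, at rest in the air over the tub, all of it at least 5 cm above the board.

Things in the scene. Friction and masses are not known exactly. Their poses are not given: they have to be found in the camera images.
- tub: blue open-topped rectangular tub that stands firm on the counter: outside 270 mm (its x) by 420 mm (its y) by 120 mm high, walls and floor 6 mm thick, a 12 mm grip strip along each outer long side. Origin at the centre of its underside, z up. The board covers its -y part, the +y part is open
- board: wooden chopping board fixed on the tub's rim, 300 mm (x) by 233 mm (y) by 18 mm thick, axes as the tub's; origin at the centre of its underside, which lies at x 0, y -97.5, z 120 mm in the tub's frame, so it covers y -214 to 19 mm there and its top is 138 mm above the counter
- gap (a point): centre of the open gap of the tub, at rim height (tub frame x 0, y 111.5, z 120 mm): 185 mm long (y, from the board's edge to the inside of the end wall at y = 204 mm, shorter than the pin) by 258 mm wide (x)
- pin: wooden rolling pin 290 mm long, 0.2 to 0.4 kg, lying on the tub's floor roughly along the tub's y; 125 to 165 mm of its front is uncovered. Barrel 40 mm in diameter, 180 mm long; a red handle 23 mm in diameter, 48 mm long at each end on a 7 mm steel neck. Origin at its middle on its axis; its y runs along it to the front handle; it can roll, so its x and z point anywhere
- pin_front (a point): centre of the outer end face of the pin's front handle (145 mm from the middle, +y of the pin), the uncovered end at the start
- pin_back (a point): centre of the outer end face of the pin's back handle (145 mm from the middle, -y of the pin), under the board at the start
- glass: green drinking glass, 68 mm wide, 100 mm tall, standing on the chopping board; origin at the centre of its underside
- sponge: yellow block sponge, 70 x 100 x 35 mm, lying on the chopping board; origin at the centre of its underside
- soap: green washing-up bottle with white cap, 60 mm wide, 190 mm tall, on the counter; origin at the centre of its underside
- mug: white mug, 82 mm wide, 95 mm tall, on the counter; origin at the centre of its underside
- jar: amber jar with brass lid, 72 mm wide, 110 mm tall, on the counter; origin at the centre of its underside
- bowl: blue bowl, 140 mm wide, 60 mm tall, on the hob; origin at the centre of its underside
There are look-alikes about, which are no part of the job. There is more than one size of the soap; the job needs the smallest.

How it is judged:
On the way:
1. the pin slants through the gap: its front end is above the board while its back end is still below it (height (world z) of pin_front above 0.145 m and height (world z) of pin_back below 0.115 m), for 0.1 s.
At the end, for the whole second after the job is handed in: Pin gripped (over 2 N), at rest (0.05 m/s, 0.3 rad/s), not touching tub or board, both end centres over 178 mm above the counter (40 mm above the board), middle within 150 mm (x) and 240 mm (y) of the tub's centre in its frame; the six bystanders within 30 mm and 0.3 rad of their places (height (world z) of each of pin_front, pin_back above 0.178 m and x of pin in the frame of tub between -0.15 and 0.15 m and y of pin in the frame of tub between -0.24 and 0.24 m and contact force between pin and the fingers above 2 N and contact force between pin and tub below 0.2 N and linear speed of pin below 0.05 m/s and angular speed of pin below 0.3 rad/s and distance of each of glass, sponge, soap, mug, jar, bowl from where it was at the start of the episode below 0.03 m and angle between each of glass, sponge, soap, mug, jar, bowl's own z axis and vertical below 0.3 rad); the arm keeps its last pose, push and grip.
It fails at once if the pin is forced against the board with more than 40 N (contact force between pin and board above 40 N).
It fails at once if something standing on the board or around the tub is shoved by more than 30 mm or knocked over (distance of any of glass, sponge, soap, mug, jar, bowl from where it was at the start of the episode above 0.03 m or angle between any of glass, sponge, soap, mug, jar, bowl's own z axis and vertical above 0.3 rad).
It also fails if it takes over 40 s, if anything falls off the work surface, if the arm or the gripper's body presses on something with over 40 N, if the wrist force passes 120 N, or if a joint passes its speed limit or range.

ROBOT

A 7-joint arm with a two-finger parallel gripper is mounted at the origin on the work surface. World frame = base frame: x ahead of the robot, y to its left, z up, the work surface at z = 0. Lengths are in m, angles in rad, forces in N, time in s.
With the tool pointing down it reaches from about 0.425 to 0.875 m from the base axis. Payload 4.7 kg.
Tool frame: the origin (TCP) lies midway between the tips of the shut fingers; the grasp point (between the pads) lies 19 mm behind it; z points along the fingers, y is the line along which they close (so a half turn about z gives the same grasp; the last joint's range is limited). The gripper opens to 87 mm and grips with 3 to 60 N. Pads are 19 mm wide; open, the fingers measure 117 mm over their backs; the gripper's body (75 mm by 190 mm) begins 51 mm behind the grasp point.
Start: joints at [1.364, 0.321, -0.07, 1.45, 0.023, 1.371, -0.057], TCP at [0.142, -0.634, 0.196] pointing down, gripper open.
Joint ranges: [-2.86, 2.86], [-0.3, 2.09], [-1.38, 1.24], [0.06, 2.45], [-1.56, 4.7], [0.09, 2.05], [-2.69, 2.69]. Speed limits (rad/s): [2.57, 2.57, 3.14, 3.14, 3.14, 3.14, 3.14].

INTERFACE

Orientations are given as a rotation vector (axis times angle).
In Python, from bench import ctrl gives the robot as it stands. The module is installed in compiled form; this text tells all that it offers.
- The arm moves only by the shell command python3 -m handwheel 'ROWS' [FORCE]. ROWS is JSON, a list of rows, each a list of 7 numbers: the finger opening in m, from 0 to 0.087, then the shift along the tool's x, y, z in m, then the turn, a rotation vector about the tool's x, y, z in degrees. A call has 1 to 12 rows; each row shifts and turns the commanded pose from where the row before left it, along the tool's axes as they then stand; what a row does not reach is not made up. A row lasts 1/8 s, in which the tool goes at most 62.5 mm and 10.7 degrees, less where a joint would pass 70% of its speed; a pose out of reach is approached as far as the arm can. A call is refused whole if a number of a shift passes 0.0625 or a number of a turn 10.7, either way. A call with a gripper value outside its range is refused whole. The fingers move at their own pace and stop on an object; FORCE is the grip in N (left out, the last holds). Time passes only in rows, so rows that do not move let the fingers close. It gives the time, the measured TCP pose, the force, the opening and the grip force at its end, in the units of the state.
- ctrl.get_state(): the state, without advancing time (a new reading comes with each control period).
- ctrl.get_image(name): name is "scene" or "side" or "wrist"; returns (picture, depth): 480x640x3 uint8, blue, green, red; 480x640 float32, m along the optical axis (not along the pixel's ray), 0 where there is no reading.
- ctrl.camera_info(name): a dict with "intrinsics" (3x3 intrinsics, pixels), "R" (3x3) and "t" (3): a world point X has camera coordinates R X + t. Camera axes: x right, y down, z forward; pixel columns grow to the right and rows downward; lengths in m; the calibration is good to about 2 mm. A picture is of the moment at which its call begins: read the wrist's pose just before it. camera_info takes no time and is no camera call; for the wrist camera it gives the pose at the moment of the call.
- ctrl.close_job(): hands the job in; it is judged then, once.
The state is a dict: "time": time; "joint_positions": joint angles; "qd": joint speeds; "joint_torque": joint torques, N m; "position": TCP position; "tool_rot": TCP orientation; "ft_force": force on the tool from outside, world axes, zero at the start; "torque": the same for the moment, N m; "grip_width": opening from 0.0 (shut) to 1.0 (fully open); "grip_force": force on a finger pad.
Only numpy, scipy, OpenCV 4.12 (cv2) and the standard library are available. Lean on these libraries where they do the work, as an engineer would, in place of code of your own. Each camera call takes 0.05 s, during which the arm holds its last target. There are 200 camera calls.

## Working session

There is one attempt and no reset: what is moved stays moved. The work goes in short steps, Python scripts to look and compute and a shell command to move; the robot and the scene stay as the last step left them, time stands still between calls to the robot, and variables do not carry over. Pictures are saved under pics/ and viewed, at most 10 in all, crops included, and the job is handed in when it is done.

```bash
mkdir -p pics; python3 - <<'E'
from bench import ctrl
import cv2,numpy as np
s=ctrl.get_state();print(s['time'],s['position'],s['tool_rot'],s['grip_width'])
for n in ('scene','side'):
    i,d=ctrl.get_image(n);c=ctrl.camera_info(n)
    cv2.imwrite(f'pics/{n}0.png',i);np.savez(f'{n}0.npz',i=i,d=d,K=c['intrinsics'],R=c['R'],t=c['t'])
    R=np.array(c['R']);print(n,-R.T@np.array(c['t']),R[2])
E
```

```text
0.0 [ 0.14217103 -0.63362986  0.19459202] [-3.12059904e+00 -3.46006027e-01  5.11792214e-04] 1.0034726208833686
scene [ 1.64279418 -0.03611989  1.19521793] [-0.70531231 -0.00296024 -0.70889053]
side [ 0.53544092 -1.14293522  1.350509  ] [ 0.02972734  0.65847976 -0.75201109]
```

View pics/scene0.png

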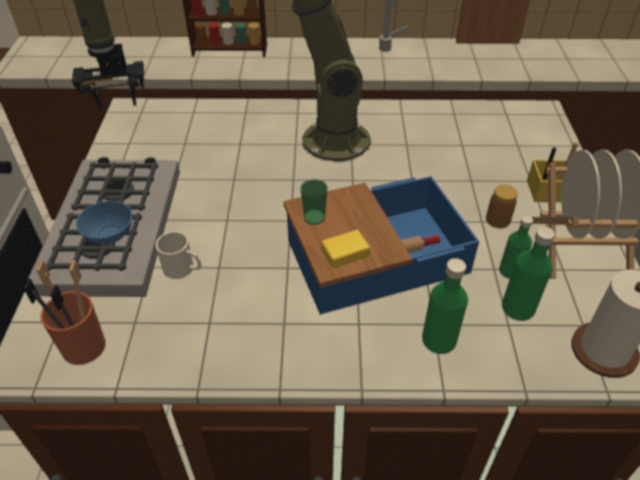

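View pics/side0.png

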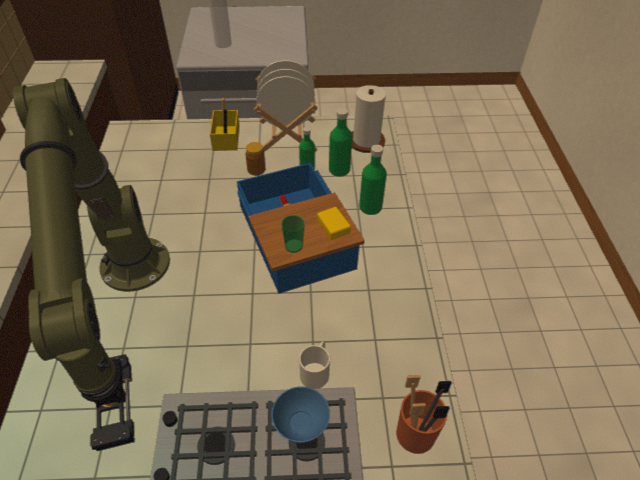

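The scene view shows the board on the tub's left (-y) part, with the red handle at about (432,240) and the barrel at (412,243). The gap is on the world +y side. In the side view the handle is at (284,200).

```bash
cat > h.py <<'E'
import numpy as np,cv2
def load(n): 
    f=np.load(n+'.npz');return [f[k] for k in 'idKRt']
def cloud(d,K,R,t):
    v,u=np.mgrid[:480,:640];p=np.stack([(u-K[0,2])/K[0,0]*d,(v-K[1,2])/K[1,1]*d,d],-1)
    return (p-t)@R
E
python3 - <<'E'
from h import *
for n in ('scene0','side0'):
    i,d,K,R,t=load(n);P=cloud(d,K,R,t);h=cv2.cvtColor(i,cv2.COLOR_BGR2HSV);ok=d>0
    H,S,V=h[...,0],h[...,1],h[...,2]
    roi=(P[...,0]>.25)&(P[...,0]<.9)&(P[...,1]>-.3)&(P[...,1]<.45)&ok
    b=roi&(abs(P[...,2]-.138)<.008)&(H<18)&(S>90)
    m=cv2.morphologyEx(b.astype(np.uint8),cv2.MORPH_OPEN,np.ones((3,3)))
    nn,l,st,_=cv2.connectedComponentsWithStats(m);k=1+st[1:,4].argmax();q=P[l==k]
    print(n,'board z',np.median(q[:,2]),cv2.boxPoints(cv2.minAreaRect(q[:,:2].astype(np.float32))).round(3).tolist())
    r=roi&((H<6)|(H>172))&(S>140)&(P[...,2]<.1)
    q=P[r];print('red',len(q),q.min(0).round(3),q.max(0).round(3),q.mean(0).round(3))
    w=roi&(H<20)&(S>60)&(P[...,2]<.07)&(P[...,2]>.015)&~r
    q=P[w];print('barrel',len(q),q.min(0).round(3) if len(q) else 0,q.max(0).round(3) if len(q) else 0)
    bl=roi&(H>98)&(H<125)&(S>100)
    q=P[bl&(abs(P[...,2]-.12)<.006)];print('rim',cv2.boxPoints(cv2.minAreaRect(q[:,:2].astype(np.float32))).round(3).tolist())
    for nm,mm in(('sponge',(H>20)&(H<33)&(S>150)&(P[...,2]>.15)&(P[...,2]<.2)),('green',(H>45)&(H<85)&(S>80)),('amber',(H>5)&(H<20)&(P[...,1]>.2)&(P[...,2]>.02)&(S>100))):
        mm=cv2.morphologyEx((mm&roi).astype(np.uint8),cv2.MORPH_OPEN,np.ones((3,3)))
        a,l,st,_=cv2.connectedComponentsWithStats(mm)
        for k in range(1,a):
            if st[k,4]>60:q=P[l==k];print(nm,st[k,4],np.percentile(q,3,0).round(3),np.percentile(q,97,0).round(3))
i,d,K,R,t=load('scene0');a=cv2.resize(i[170:280,350:490],None,fx=5,fy=5)
i=load('side0')[0];b=cv2.resize(i[150:300,220:380],(587,550));cv2.imwrite('pics/crop.png',a)
E
```

```text
scene0 board z 0.13878556086786303 [[0.37299999594688416, 0.07100000232458115], [0.453000009059906, -0.1509999930858612], [0.7400000095367432, -0.04800000041723251], [0.6600000262260437, 0.17399999499320984]]
red 91 [0.48  0.228 0.02 ] [0.506 0.271 0.044] [0.492 0.25  0.035]
barrel 489 [0.362 0.113 0.015] [0.529 0.449 0.07 ]
rim [[0.3199999928474426, 0.2549999952316284], [0.37700000405311584, 0.08799999952316284], [0.6549999713897705, 0.1809999942779541], [0.5979999899864197, 0.3490000069141388]]
sponge 1094 [ 0.611 -0.036  0.155] [0.69  0.059 0.178]
green 617 [ 0.492 -0.088  0.148] [ 0.552 -0.04   0.237]
green 2587 [0.578 0.403 0.017] [0.738 0.448 0.221]
green 2359 [0.794 0.195 0.02 ] [0.837 0.263 0.222]
amber 364 [0.381 0.42  0.023] [0.414 0.449 0.104]
amber 79 [0.499 0.202 0.025] [0.521 0.221 0.051]
side0 board z 0.13641502161806823 [[0.375, 0.07699999958276749], [0.4560000002384186, -0.15399999916553497], [0.7400000095367432, -0.05299999937415123], [0.6589999794960022, 0.1770000010728836]]
red 47 [0.471 0.23  0.009] [0.497 0.279 0.04 ] [0.484 0.252 0.032]
barrel 234 [ 0.345 -0.079  0.015] [0.72  0.448 0.07 ]
rim [[0.3149999976158142, 0.2549999952316284], [0.4569999873638153, -0.1469999998807907], [0.7310000061988831, -0.05000000074505806], [0.5889999866485596, 0.35199999809265137]]
sponge 623 [ 0.603 -0.04   0.154] [0.683 0.053 0.176]
green 1049 [0.659 0.399 0.013] [0.731 0.44  0.226]
green 340 [0.548 0.418 0.054] [0.596 0.446 0.159]
green 1141 [0.756 0.192 0.014] [0.826 0.233 0.224]
green 608 [ 0.493 -0.097  0.151] [ 0.545 -0.032  0.237]
amber 342 [0.35  0.417 0.025] [0.411 0.447 0.11 ]
```

View pics/crop.png

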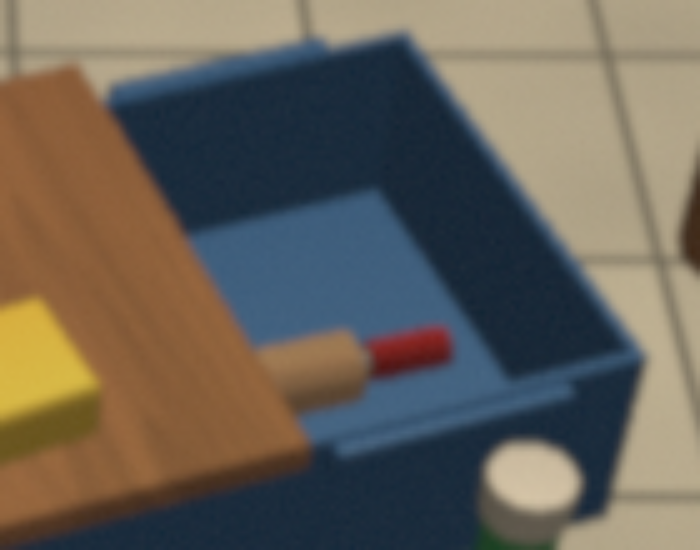

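The crop shows the barrel coming out from under the board and running along the tub's y. The red handle spans (424,241) to (440,238) in the full image. Next I fix the tub frame and the pin axis by casting rays.

```bash
cat >> h.py <<'E'
def ray(u,v,K,R,t,z):
    c=-R.T@t;r=R.T@np.linalg.solve(K,[u,v,1.]);return c+r*(z-c[2])/r[2]
a=np.radians(19.5)
Y=np.array([-np.sin(a),np.cos(a),0]);X=np.array([np.cos(a),np.sin(a),0]);T=np.array([.524,.1035,0])
def tub(p): p=np.asarray(p)-T;return np.array([p@X,p@Y,p[2]])
E
python3 - <<'E'
from h import *
for n in ('scene0','side0'):
    i,d,K,R,t=load(n);P=cloud(d,K,R,t);h=cv2.cvtColor(i,cv2.COLOR_BGR2HSV);H,S,V=h[...,0].astype(int),h[...,1],h[...,2]
    tt=(P-T)@np.stack([X,Y,[0,0,1]],1)
    ins=(abs(tt[...,0])<.12)&(tt[...,1]<.2)&(tt[...,1]>0)&(P[...,2]<.075)
    r=ins&((H<8)|(H>170))&(S>130)
    w=ins&(H>=5)&(H<25)&(S>60)&~r&(tt[...,1]<.15)
    for nm,m in(('red',r),('barrel',w)):
        v,u=np.nonzero(m);
        if len(u)<10: print(n,nm,len(u));continue
        c=np.array([u.mean(),v.mean()]);e=np.linalg.svd(np.c_[u,v]-c,full_matrices=0)[2][0];s=(np.c_[u,v]-c)@e
        for k in(s.min()-.5,0,s.max()+.5):
            q=c+k*e;p=ray(*q,K,R,t,.026);print(n,nm,len(u),q.round(1),p.round(3),tub(p).round(3))
    b=(abs(P[...,2]-.138)<.01)&(H<18)&(S>90)&(abs(tt[...,0])<.17)&(tt[...,1]>-.23)&(tt[...,1]<.03)
    q=tt[b];print('board extents',np.percentile(q,[.3,99.7],0).round(3).tolist())
    # board edge line y vs x
    for lo in(-.12,-.06,0,.06):
        k=(q[:,0]>lo)&(q[:,0]<lo+.05);print(round(q[k,1].max(),4),end=' ')
    print()
E
```

```text
scene0 red 97 [439.5 238. ] [0.477 0.274 0.026] [0.012 0.176 0.026]
scene0 red 97 [431.5 239.7] [0.484 0.252 0.026] [0.011 0.153 0.026]
scene0 red 97 [423.8 241.4] [0.49  0.23  0.026] [0.01  0.13  0.026]
scene0 barrel 246 [400.7 244.1] [0.501 0.167 0.026] [-0.     0.067  0.026]
scene0 barrel 246 [413.3 243.5] [0.499 0.201 0.026] [0.008 0.1   0.026]
scene0 barrel 246 [424.5 243. ] [0.496 0.231 0.026] [0.016 0.13  0.026]
board extents [[-0.147, -0.214, 0.129], [0.151, 0.017, 0.145]]
0.0184 0.019 0.0166 0.0208 
side0 red 50 [281.  194.9] [0.476 0.282 0.026] [0.014 0.184 0.026]
side0 red 50 [283.3 199.6] [0.484 0.257 0.026] [0.013 0.158 0.026]
side0 red 50 [285.4 203.9] [0.491 0.235 0.026] [0.013 0.135 0.026]
side0 barrel 13 [305.5 199.9] [0.563 0.253 0.026] [0.086 0.128 0.026]
side0 barrel 13 [287.9 203.8] [0.5   0.235 0.026] [0.021 0.132 0.026]
side0 barrel 13 [282.5 205.1] [0.481 0.229 0.026] [0.002 0.133 0.026]
board extents [[-0.149, -0.216, 0.128], [0.149, 0.02, 0.145]]
0.0222 0.0236 0.0218 0.0201
```

```bash
cat >> h.py <<'E'
from scipy.spatial.transform import Rotation as Ro
b=np.radians(108);U=np.array([np.cos(b),np.sin(b),0]);Z=np.array([0,0,1.])
def tool(lean):  # hand leaning forward by lean deg
    l=np.radians(lean);z=-np.sin(l)*U-np.cos(l)*Z;x=np.cos(l)*U-np.sin(l)*Z
    return np.stack([x,np.cross(z,x),z],1)
def step(p0,R0,p1,R1,N):
    w=Ro.from_matrix(R0.T@R1).as_rotvec()/N;W=Ro.from_rotvec(w).as_matrix()
    M=sum(np.linalg.matrix_power(W,k) for k in range(N));s=np.linalg.solve(M,R0.T@(p1-p0))
    print(N,'rows: shift',s.round(4),'turn',np.degrees(w).round(2))
def cur():
    from bench import ctrl
    s=ctrl.get_state();return np.array(s['position']),Ro.from_rotvec(s['tool_rot']).as_matrix(),s
G=np.array([.4965,.208,.026])
E
python3 - <<'E'
from h import *
p,R,s=cur();print(R.round(3))
up=p+[0.05,0.0,.15]
step(p,R,up,R,3)
q=np.array([.4965,.208,.30]);
step(up,R,q,tool(0),20)
W=Ro.from_matrix(R.T@tool(0)).as_rotvec()/20;pp=up;RR=R
E
```

```text
[[ 0.976  0.219 -0.   ]
 [ 0.219 -0.976  0.002]
 [-0.    -0.002 -1.   ]]
3 rows: shift [ 0.0163  0.0036 -0.05  ] turn [0. 0. 0.]
20 rows: shift [ 0.0492 -0.0106  0.0023] turn [-0.   -0.   -4.77]
```

```bash
python3 -m handwheel '[[0.087,0.016,0.004,-0.05,0,0,0],[0.087,0.016,0.004,-0.05,0,0,0],[0.087,0.016,0.004,-0.05,0,0,0],[0.087,0.049,-0.011,0.002,0,0,-4.8],[0.087,0.049,-0.011,0.002,0,0,-4.8],[0.087,0.049,-0.011,0.002,0,0,-4.8],[0.087,0.049,-0.011,0.002,0,0,-4.8],[0.087,0.049,-0.011,0.002,0,0,-4.8],[0.087,0.049,-0.011,0.002,0,0,-4.8],[0.087,0.049,-0.011,0.002,0,0,-4.8],[0.087,0.049,-0.011,0.002,0,0,-4.8],[0.087,0.049,-0.011,0.002,0,0,-4.8]]' 50 && python3 -m handwheel '[[0.087,0.049,-0.011,0.002,0,0,-4.8],[0.087,0.049,-0.011,0.002,0,0,-4.8],[0.087,0.049,-0.011,0.002,0,0,-4.8],[0.087,0.049,-0.011,0.002,0,0,-4.8],[0.087,0.049,-0.011,0.002,0,0,-4.8],[0.087,0.049,-0.011,0.002,0,0,-4.8],[0.087,0.049,-0.011,0.002,0,0,-4.8],[0.087,0.049,-0.011,0.002,0,0,-4.8],[0.087,0.049,-0.011,0.002,0,0,-4.8],[0.087,0.049,-0.011,0.002,0,0,-4.8],[0.087,0,0,0,0,0,0],[0.087,0,0,0,0,0,0]]'
python3 - <<'E'
from h import *
from bench import ctrl
p,R,s=cur();print(p,s['time'],s['joint_positions'],R.round(3).tolist())
c=ctrl.camera_info('wrist');i,d=ctrl.get_image('wrist')
cv2.imwrite('pics/w1.png',i);np.savez('w1.npz',i=i,d=d,K=c['intrinsics'],R=c['R'],t=c['t'])
print((-np.array(c['R']).T@np.array(c['t'])).round(3),'cam')
E
```

```text
time: 1.6
position: [0.5073, -0.3244, 0.3269]
tool_rot: [-2.773, -1.475, 0.001]
ft_force: [0.8, 0.0, -0.1]
grip_width: 0.999
grip_force: 0.0
time: 3.1
position: [0.5059, 0.1611, 0.3073]
tool_rot: [1.938, 2.472, -0.002]
ft_force: [1.2, 0.2, 0.3]
grip_width: 1.0
grip_force: 0.0
[0.50585366 0.16107563 0.30734805] 3.1 [ 0.40908351  0.08433467 -0.81323981  1.53630631  0.06220478  1.54790478
 -0.1627173 ] [[-0.239, 0.971, -0.0], [0.971, 0.239, -0.001], [-0.001, -0.0, -1.0]]
[0.489 0.227 0.496] cam
```

View pics/w1.png

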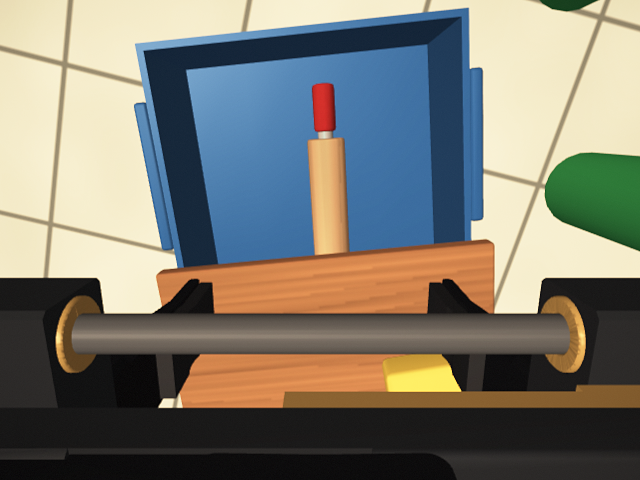

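The wrist view shows the pin clearly: red handle tip at about (323,84), neck at (325,134), and barrel from there down to the board edge at (331,254). It is tilted slightly from the tub's axis.

```bash
python3 - <<'E'
from h import *
i,d,K,R,t=load('w1')
for u,v in((323,84),(324,130),(326,140),(331,250)):
    p=ray(u,v,K,R,t,.026);print(p.round(4),tub(p).round(4))
h=cv2.cvtColor(i,cv2.COLOR_BGR2HSV);m=((h[...,0]<5)|(h[...,0]>172))&(h[...,1]>150);m[:, :290]=0;m[:,360:]=0;m[150:]=0
v,u=np.nonzero(m);A=ray(np.median(u[v<v.min()+8]),v.min(),K,R,t,.026)
w=(h[...,0]>8)&(h[...,0]<22)&(h[...,1]>60);w[:,:300]=0;w[:,360:]=0
mid=lambda r:ray(np.nonzero(w[r])[0].mean(),r,K,R,t,.026)
a,bb=mid(150),mid(235);e=(a-bb)/np.linalg.norm(a-bb);print(A,tub(A),'yaw',np.degrees(np.arctan2(e[1],e[0])),a,tub(a))
pp,RR,s=cur();print(s['time'])
E
```

```text
[0.4814 0.2731 0.026 ] [0.0164 0.1741 0.026 ]
[0.4935 0.2287 0.026 ] [0.013  0.1282 0.026 ]
[0.498  0.2192 0.026 ] [0.0141 0.1177 0.026 ]
[0.5331 0.1024 0.026 ] [ 0.0082 -0.0041  0.026 ]
[0.48111914 0.2740032  0.026     ] [0.01649386 0.17503732 0.026     ] yaw 106.79592891176449 [0.50056175 0.20904362 0.026     ] [0.01313732 0.10731364 0.026     ]
3.15
```

```bash
sed -i 's/np.radians(108)/np.radians(106.7)/; s/^G=.*/G=np.array([.5015,.206,.026])/' h.py; python3 - <<'E'
from h import *
p,R,s=cur();R1=tool(15);g=G+.010*R1[:,2];pre=g-.2*R1[:,2]
step(p,R,pre,R1,4);print(pre,g)
E
```

```text
4 rows: shift [0.026  0.0013 0.0221] turn [-0.11 -3.74 -0.74]
[0.48736887 0.25310151 0.20952591] [0.50224374 0.20352097 0.01634074]
```

```bash
python3 -m handwheel '[[0.087,0.026,0.001,0.022,-0.1,-3.75,-0.75],[0.087,0.026,0.001,0.022,-0.1,-3.75,-0.75],[0.087,0.026,0.001,0.022,-0.1,-3.75,-0.75],[0.087,0.026,0.001,0.022,-0.1,-3.75,-0.75],[0.087,0,0,0,0,0,0],[0.087,0,0,0,0,0,0],[0.087,0,0,0,0,0,0]]'; python3 - <<'E'
from h import *
p,R,s=cur();R1=tool(15);g=G+.010*R1[:,2]
step(p,R,g,R1,8)
E
```

```text
time: 4.03
position: [0.487, 0.2524, 0.2111]
tool_rot: [1.746, 2.343, -0.228]
ft_force: [0.2, -0.7, -0.0]
grip_width: 1.002
grip_force: 0.0
8 rows: shift [0.0001 0.     0.0252] turn [ 0.01  0.   -0.01]
```

```bash
python3 -m handwheel '[[0.087,0,0,0.03,0,0,0],[0.087,0,0,0.03,0,0,0],[0.087,0,0,0.03,0,0,0],[0.087,0,0,0.03,0,0,0],[0.087,0,0,0.03,0,0,0],[0.087,0,0,0.03,0,0,0],[0.087,0,0,0.02,0,0,0],[0.087,0,0,0,0,0,0],[0.087,0,0,0,0,0,0]]'; python3 - <<'E'
from h import *
p,R,s=cur();R1=tool(15);g=G+.010*R1[:,2]
step(p,R,g,R1,1)
E
```

```text
time: 5.15
position: [0.5013, 0.2053, 0.0181]
tool_rot: [1.741, 2.346, -0.227]
ft_force: [-0.2, 1.0, 0.7]
grip_width: 1.004
grip_force: 0.0
1 rows: shift [-0.0015  0.0004  0.0022] turn [ 0.15 -0.02  0.12]
```

Good position; close the gripper.

```bash
python3 -m handwheel '[[0.02,0,0,0.001,0,0,0],[0.02,0,0,0,0,0,0],[0.02,0,0,0,0,0,0],[0.02,0,0,0,0,0,0],[0.02,0,0,0,0,0,0],[0.02,0,0,0,0,0,0]]' 60; python3 - <<'E'
from h import *
p,R,s=cur();print(s['grip_force'],s['grip_width']*87,s['ft_force'])
# plan: tilt pin about its back end to ang, in tub-ish plane (U,Z)
ax0=G.copy();back=G-.219*U+np.array([0,0,.0]);
def pose(ang,pull,lift=0):
    c=np.radians(ang);d=np.cos(c)*U+np.sin(c)*Z
    # pivot: back handle bottom edge stays >=8mm above floor -> lift back a little
    bk=back+lift*Z+pull*d
    g=bk+.219*d;Rt=tool(15-ang);return g+.010*Rt[:,2],Rt,bk,d
P0,R0=p,R
for ang,pull,l in((14,0,.0),(28,.0,.0),(28,.08,.0),(28,.16,.0),(28,.18,.1)):
    q,Rt,bk,d=pose(ang,pull,l)
    e=tub(bk);f=tub(bk+.29*d)
    # clearance barrel top line to board under-edge (19,120) 
    n=np.array([-np.sin(np.radians(ang)),np.cos(np.radians(ang))]);cl=(np.array([.019,.120])-e[1:])@n-.020
    ang0=tub(q)
    print('ang',ang,'back',e.round(3),'front',f.round(3),'edge clr',round(cl,4),'tcp',q.round(3));step(P0,R0,q,Rt,4);P0,R0=q,Rt
E
```

```text
time: 5.9
position: [0.5005, 0.2044, 0.0159]
tool_rot: [1.741, 2.347, -0.229]
ft_force: [0.2, 0.8, 0.6]
grip_width: 0.403
grip_force: 0.0
0.0 35.02055867681242 [0.15364869 0.79539291 0.575356  ]
ang 14 back [ 0.002 -0.115  0.026] front [0.016 0.166 0.096] edge clr 0.0389 tcp [0.503 0.2   0.069]
4 rows: shift [-0.0036  0.0004 -0.0129] turn [0.01 3.5  0.04]
ang 28 back [ 0.002 -0.115  0.026] front [0.015 0.141 0.162] edge clr 0.0003 tcp [0.508 0.184 0.119]
4 rows: shift [-0.0032 -0.     -0.0128] turn [-0.   3.5 -0. ]
ang 28 back [ 0.006 -0.044  0.064] front [0.018 0.212 0.2  ] edge clr 0.0002 tcp [0.488 0.251 0.157]
4 rows: shift [ 0.0193  0.     -0.0052] turn [0. 0. 0.]
ang 28 back [0.009 0.026 0.101] front [0.022 0.282 0.237] edge clr 0.0002 tcp [0.468 0.319 0.194]
4 rows: shift [ 0.0193 -0.     -0.0052] turn [0. 0. 0.]
ang 28 back [0.01  0.044 0.211] front [0.023 0.3   0.347] edge clr -0.0881 tcp [0.463 0.336 0.304]
4 rows: shift [ 0.0105  0.     -0.0257] turn [0. 0. 0.]
```

```bash
python3 -m handwheel '[[0.02,0,0,0,0,0,0],[0.02,0,0,0,0,0,0]]' 60;python3 - <<'E'
from h import *
from bench import ctrl
for n in('scene','wrist'):
    i,d=ctrl.get_image(n);cv2.imwrite(f'pics/{n}2.png',i)
a=cv2.imread('pics/scene2.png')[140:300,330:500];a=cv2.resize(a,(510,480))
cv2.imwrite('pics/c2.png',np.hstack([a,cv2.imread('pics/wrist2.png')[:,170:460]]))
E
```

```text
time: 6.15
position: [0.5012, 0.2046, 0.0169]
tool_rot: [1.74, 2.346, -0.228]
ft_force: [0.2, -0.6, 6.1]
grip_width: 0.252
grip_force: 11.0
```

View pics/c2.png

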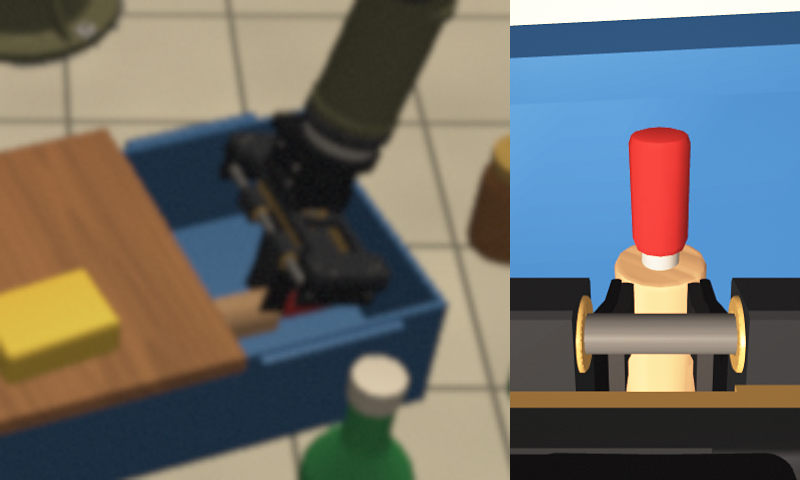

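The scene crop shows the gripper inside the tub over the barrel. The wrist crop has the barrel centred between the fingers. The opening of 22 mm is below the 40 mm barrel diameter, so the pads may be squeezing under the barrel and lifting it; I'll hold briefly and measure.

```bash
python3 -m handwheel '[[0.02,0,0,0,0,0,0],[0.02,0,0,0,0,0,0]]';python3 - <<'E'
from h import *
from bench import ctrl
p,R,s=cur();c=ctrl.camera_info('wrist');i,d=ctrl.get_image('wrist');K,Rc,t=[np.array(c[k]) for k in('intrinsics','R','t')]
print(s['grip_width'],s['grip_force'],s['ft_force'])
P=cloud(d,K,Rc,t)
for u,v in((490,135),(490,180),(490,235),(490,268),(490,290),(490,370)):
    u=u-510+170+170
    q=P[v,u];print((u,v),q.round(3),'tub',tub(q).round(3),'tool',((q-p)@R).round(3),i[v,u])
E
```

```text
time: 6.5
position: [0.5019, 0.2048, 0.0176]
tool_rot: [1.74, 2.345, -0.227]
ft_force: [-0.8, -0.5, 8.2]
grip_width: 0.231
grip_force: 10.1
0.23111085199216444 10.075744986534119 [-0.84015179 -0.5451837   8.19538746]
(320, 135) [0.481 0.274 0.03 ] tub [0.016 0.175 0.03 ] tool [ 0.067 -0.    -0.031] [ 42  46 199]
(320, 180) [0.485 0.26  0.037] tub [0.015 0.161 0.037] tool [ 0.051 -0.    -0.034] [ 65  71 249]
(320, 235) [0.491 0.238 0.037] tub [0.014 0.138 0.037] tool [ 0.029 -0.    -0.027] [ 61  67 248]
(320, 268) [0.496 0.222 0.034] tub [0.014 0.121 0.034] tool [ 0.014 -0.    -0.02 ] [237 247 252]
(320, 290) [0.497 0.22  0.045] tub [0.013 0.118 0.045] tool [ 0.008 -0.    -0.031] [171 236 253]
(320, 370) [0.51  0.178 0.045] tub [0.011 0.075 0.045] tool [-0.034 -0.    -0.02 ] [164 231 253]
```

```bash
python3 -m handwheel '[[0.087,0,0,0,0,0,0],[0.087,0,0,0,0,0,0],[0.087,0,0,0,0,0,0],[0.087,0,0,0,0,0,0],[0.087,0,0,0,0,0,0],[0.087,0,0,0,0,0,0],[0.087,0,0,0.005,0,0,0],[0.087,0,0,0.005,0,0,0],[0.087,0,0,0,0,0,0],[0.087,0,0,0,0,0,0]]' 60;python3 - <<'E'
from h import *
p,R,s=cur();R1=tool(15);print(s['ft_force']);step(p,R,G+.010*R1[:,2],R1,1)
E
python3 -m handwheel '[[0.03,0,0,0,0,0,0],[0.03,0,0,0,0,0,0],[0.03,0,0,0,0,0,0],[0.03,0,0,0,0,0,0],[0.03,0,0,0,0,0,0],[0.03,0,0,0,0,0,0],[0.03,0,0,0,0,0,0],[0.03,0,0,0,0,0,0]]'
```

```text
time: 7.8
position: [0.5012, 0.202, 0.0062]
tool_rot: [1.741, 2.347, -0.229]
ft_force: [0.2, 0.4, 0.0]
grip_width: 0.999
grip_force: 0.0
[0.19853063 0.4144786  0.02948156]
1 rows: shift [-0.0015  0.0014 -0.0101] turn [0.04 0.   0.17]
time: 8.8
position: [0.5009, 0.2018, 0.0063]
tool_rot: [1.741, 2.347, -0.23]
ft_force: [-2.0, -0.7, 3.8]
grip_width: 0.404
grip_force: 59.1
```

```bash
python3 -m handwheel '[[0.065,0,0,0,0,0,0],[0.065,0,0,0,0,0,0],[0.065,0,0,0.003,0,0,0],[0.065,0,0,0.003,0,0,0],[0.065,0,0,0,0,0,0],[0.03,0,0,0,0,0,0],[0.03,0,0,0,0,0,0],[0.03,0,0,0,0,0,0],[0.03,0,0,0,0,0,0],[0.03,0,0,0,0,0,0],[0.03,0,0,0,0,0,0]]' 60
```

```text
time: 10.18
position: [0.5017, 0.2006, 0.0006]
tool_rot: [1.741, 2.347, -0.229]
ft_force: [-1.3, 0.3, 1.6]
grip_width: 0.439
grip_force: 60.0
```

```bash
cat > plan.py <<'E'
from h import *
O=.026
p,R,s=cur()
g0=p-O*R[:,2];print('axis pt',tub(g0).round(4))
L=tub(g0)[1]/1  # along
back=g0-(tub(g0)[1]+.114)*U; back[2]=.026;D=tub(g0)[1]+.114
P0,R0=p,R
for ang,pull,l,N in((12,0,0,4),(24,0,0,4),(24,.175,0,6),(24,.175,.13,4)):
    c=np.radians(ang);d=np.cos(c)*U+np.sin(c)*Z;bk=back+l*Z+pull*d;Rt=tool(15-ang);q=bk+D*d+O*Rt[:,2]
    n=np.array([-np.sin(c),np.cos(c)]);e=tub(bk)
    print(ang,'back',e.round(3),'front',tub(bk+.29*d).round(3),'clr',round((np.array([.019,.12])-e[1:])@n-.02,4),'tcp',q.round(3))
    step(P0,R0,q,Rt,N);P0,R0=q,Rt
E
python3 plan.py
```

```text
axis pt [0.0117 0.1057 0.0257]
12 back [ 0.001 -0.114  0.026] front [0.015 0.17  0.086] clr 0.0443 tcp [0.502 0.201 0.046]
4 rows: shift [-0.0019 -0.     -0.0111] turn [0.01 3.   0.04]
24 back [ 0.001 -0.114  0.026] front [0.014 0.151 0.144] clr 0.0119 tcp [0.504 0.193 0.09 ]
4 rows: shift [-0.0019  0.     -0.0111] turn [-0.  3.  0.]
24 back [0.009 0.046 0.097] front [0.022 0.311 0.215] clr 0.0118 tcp [0.458 0.346 0.161]
6 rows: shift [ 0.0282  0.     -0.0075] turn [0. 0. 0.]
24 back [0.009 0.046 0.227] front [0.022 0.311 0.345] clr -0.107 tcp [0.458 0.346 0.291]
4 rows: shift [ 0.0051  0.     -0.0321] turn [0. 0. 0.]
```

```bash
python3 -m handwheel '[[0.03,-0.002,0,-0.011,0,3,0],[0.03,-0.002,0,-0.011,0,3,0],[0.03,-0.002,0,-0.011,0,3,0],[0.03,-0.002,0,-0.011,0,3,0],[0.03,-0.002,0,-0.011,0,3,0],[0.03,-0.002,0,-0.011,0,3,0],[0.03,-0.002,0,-0.011,0,3,0],[0.03,-0.002,0,-0.011,0,3,0],[0.03,0,0,0,0,0,0],[0.03,0,0,0,0,0,0]]' 60;python3 - <<'E'
from h import *
from bench import ctrl
p,R,s=cur();print(s['torque'],p,np.degrees(np.arcsin(R[2,0])),'lean')
A=[]
for n in('side','wrist'):
    i,d=ctrl.get_image(n);A.append(i)
b=cv2.resize(A[0][120:300,200:380],(480,480))
cv2.imwrite('pics/c3.png',np.hstack([b,A[1][:,170:480]]))
E
```

```text
time: 11.42
position: [0.5034, 0.1922, 0.0881]
tool_rot: [-1.794, -2.419, -0.139]
ft_force: [0.2, 0.6, -3.4]
grip_width: 0.441
grip_force: 60.0
[-0.037612   -0.08270237 -0.03458638] [0.50342997 0.19216496 0.08812188] 8.972131916307497 lean
```

View pics/c3.png

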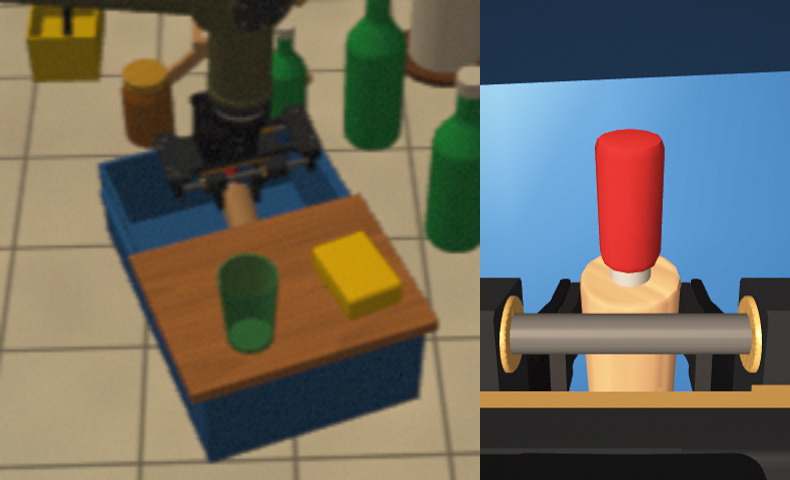

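The side view shows the pin slanting up from under the board, with the glass and sponge undisturbed. The wrist view shows the barrel firmly between the pads. Now I draw it out along its axis.

```bash
python3 -m handwheel '[[0.03,0.018,0,-0.005,0,0,0],[0.03,0.018,0,-0.005,0,0,0],[0.03,0.018,0,-0.005,0,0,0],[0.03,0.018,0,-0.005,0,0,0],[0.03,0,0,0,0,0,0]]'; python3 - <<'E'
from h import *
from bench import ctrl
p,R,s=cur();print(tub(p-.026*R[:,2]).round(3))
c=ctrl.camera_info('wrist');i,d=ctrl.get_image('wrist');K,Rc,t=[np.array(c[k]) for k in('intrinsics','R','t')]
P=cloud(d,K,Rc,t);h=cv2.cvtColor(i,cv2.COLOR_BGR2HSV);m=((h[...,0]<5)|(h[...,0]>172))&(h[...,1]>150)&(d>0);m[:,:280]=0;m[:,370:]=0;m[300:]=0
v,u=np.nonzero(m)
for r in(v.min()+30,v.max()-20):
    k=int(np.median(u[v==r]));q=P[r,k];print('red surface tub',tub(q).round(3),'tool',((q-p)@R).round(3))
E
```

```text
time: 12.15
position: [0.484, 0.2596, 0.1209]
tool_rot: [-1.79, -2.423, -0.143]
ft_force: [-0.7, 0.1, -3.6]
grip_width: 0.439
grip_force: 60.0
[0.014 0.156 0.147]
red surface tub [0.016 0.21  0.186] tool [ 0.059 -0.001 -0.056]
red surface tub [0.015 0.18  0.169] tool [ 0.027 -0.    -0.045]
```

```bash
python3 -m handwheel '[[0.03,0.02,0,-0.0055,0,0,0],[0.03,0.02,0,-0.0055,0,0,0],[0.03,0.02,0,-0.0055,0,0,0],[0.03,0.02,0,-0.0055,0,0,0],[0.03,0.02,0,-0.0055,0,0,0],[0.03,0.01,0,-0.003,0,0,0],[0.03,0,0,0,0,0,0]]'; python3 - <<'E'
from h import *
from bench import ctrl
p,R,s=cur();g=p-.026*R[:,2];print(tub(g).round(3))
for a in(24,28,32):
    c=np.radians(a);print(a,tub(g-.219*(np.cos(c)*U+np.sin(c)*Z)).round(3))
A=[]
for n in('side','scene'):A.append(ctrl.get_image(n)[0])
cv2.imwrite('pics/c4.png',np.hstack([cv2.resize(A[0][120:300,200:350],(400,480)),cv2.resize(A[1][120:300,340:490],(400,480))]))
E
```

```text
time: 13.08
position: [0.4539, 0.3576, 0.1676]
tool_rot: [-1.792, -2.421, -0.142]
ft_force: [0.5, 0.1, -4.2]
grip_width: 0.439
grip_force: 60.0
[0.019 0.259 0.193]
24 [0.009 0.059 0.104]
28 [0.009 0.066 0.091]
32 [0.009 0.073 0.077]
```

View pics/c4.png

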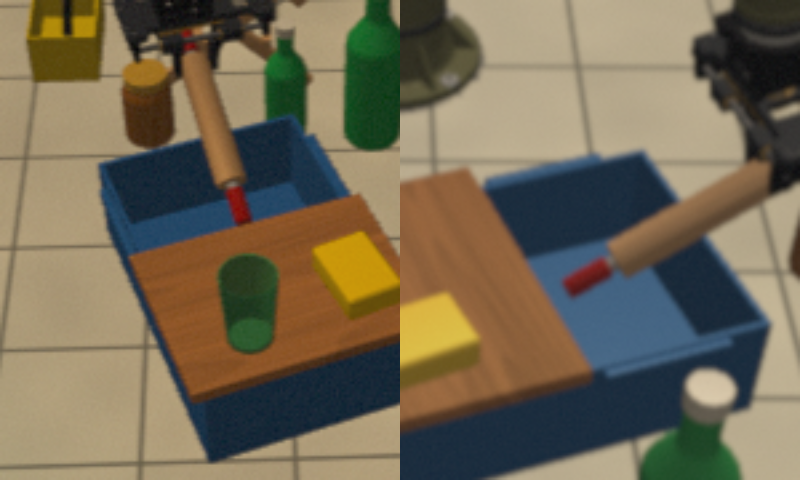

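Both views show the back handle clear of the board edge. Next is straight up, then a little back over the tub.

```bash
python3 -m handwheel '[[0.03,0.005,0,-0.03,0,0,0],[0.03,0.005,0,-0.03,0,0,0],[0.03,0.005,0,-0.03,0,0,0],[0.03,0.005,0,-0.03,0,0,0],[0.03,0.005,0,-0.03,0,0,0],[0.03,0.003,0,-0.02,0,0,0],[0.03,-0.02,0,-0.003,0,0,0],[0.03,-0.025,0,-0.004,0,0,0],[0.03,-0.015,0,-0.002,0,0,0],[0.03,0,0,0,0,0,0],[0.03,0,0,0,0,0,0],[0.03,0,0,0,0,0,0]]'; python3 - <<'E'
from h import *
from bench import ctrl
p,R,s=cur();g=p-.026*R[:,2];print(tub(g).round(3),s['qd'])
for a in(24,28,32):
    c=np.radians(a);u=(np.cos(c)*U+np.sin(c)*Z);print(a,tub(g-.219*u).round(3),tub(g-.074*u).round(3))
A=[]
for n in('side','scene'):A.append(ctrl.get_image(n)[0])
cv2.imwrite('pics/c5.png',np.hstack([cv2.resize(A[0][:,120:440],(400,600)),cv2.resize(A[1][:,240:560],(400,600))]))
E
```

```text
time: 14.68
position: [0.4709, 0.3006, 0.3391]
tool_rot: [-1.792, -2.421, -0.141]
ft_force: [0.3, 0.3, -3.0]
grip_width: 0.435
grip_force: 60.0
[0.016 0.199 0.365] [-0.00161764  0.0002419   0.00437422 -0.00083636  0.00256097  0.00028519
  0.00306051]
24 [ 0.006 -0.     0.276] [0.012 0.132 0.335]
28 [0.006 0.006 0.262] [0.012 0.134 0.33 ]
32 [0.007 0.014 0.249] [0.013 0.137 0.326]
```

View pics/c5.png

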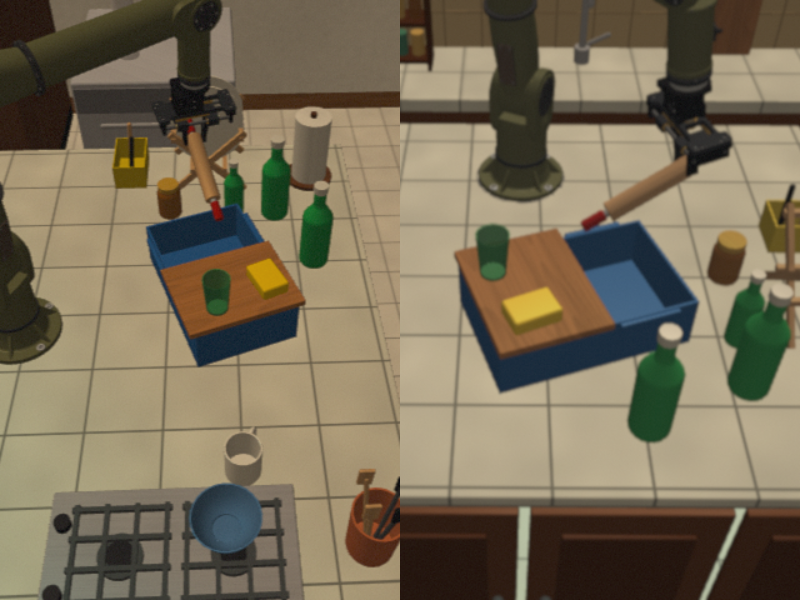

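The pin hangs over the tub in the grip with its lowest end at about z 0.25, and everything else is still in place. Handing in.

```bash
python3 -c "
from bench import ctrl
print(ctrl.close_job())"
```

```text
the job is handed in; nothing more can be done
None
```

The rolling pin is out of the tub and held at rest in the gripper over it, its lower end about 0.25 m above the counter (over 10 cm above the board) by my estimate, with nothing else visibly moved; the job is handed in at about 15 s, and no verdict came back.

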